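Mount the vial carousel on its turntable drive and set it to start

ROBOT

A 6-joint arm with a two-finger parallel gripper is mounted at the origin on a cart in front of the work surface, level with it; the furniture and walls round the work are solid. World frame = base frame: x ahead of the robot, y to its left, z up, the work surface at z = 0. Lengths are in m, angles in rad, forces in N, time in s.
With the tool pointing down it reaches from about 0.25 to 0.8 m from the base axis. Payload 3.9 kg.
Tool frame: the origin (TCP) lies on the centre line of the jaws, within the pads' length; the fingertips stand bot.nose_length ahead of it and the grasp point (between the pads) lies 6 mm ahead of it (bot.nose_length is the distance from the TCP to the fingertips, in m); z points along the fingers, y is the direction in which the jaws open and shut (so a half turn about z gives the same grasp; the last joint's range is limited). The gripper opens to 85 mm and grips with 20 to 120 N. Pads are 22 mm wide; open, the fingers measure 114 mm over their backs; the gripper's body (76 mm by 85 mm) begins 54 mm behind the grasp point. The pads swing forward as they close: fully open they stand 13 mm farther back than shut.
Start: joints at [0, 0.26, -0.138, 1.173, 0, 1.571], TCP at [0.525, -0, 0.256] pointing down, gripper open.
Joint ranges: [-2.78, 2.78], [-0.83, 1.72], [-1.28, 1.37], [-1.9, 2.12], [-1.57, 1.48], [-3.14, 3.14]. Speed limits (rad/s): [2.57, 2.57, 3.14, 3.14, 3.14, 3.14].

INTERFACE

Orientations are given as a unit quaternion [w, x, y, z].
In Python, from bench import bot gives the robot as it stands. The module is installed in compiled form; this text tells all that it offers.
- The arm moves only by the tool servo_tool, never from a script. Its argument "series" is a list of rows, each an object of numbers: "hand": the opening, from 0 (shut) to 1 (fully open); "x", "y", "z": the shift along the tool's x, y, z scaled (see below); "yaw": the turn about the tool's z scaled (see below). In form: [{"hand": .., "x": .., "y": .., "z": .., "yaw": ..}, ...]. A call has 1 to 12 rows; each row shifts and turns the commanded pose from where the row before left it, along the tool's axes as they then stand; what a row does not reach is not made up. The controller multiplies each number of a shift by 0.04 m and each number of a turn by 4 degrees. A row lasts 1/10 s, in which the tool goes at most 50 mm and 8.59 degrees, less where a joint would pass 70% of its speed; a pose out of reach is approached as far as the arm can. A call with a number of a shift or a turn outside -1 to 1 is refused whole. A call with a gripper value outside its range is refused whole. The fingers move at their own pace and stop on an object; "newtons" is the grip in N (left out, the last holds). Time passes only in rows, so rows that do not move let the fingers close. It gives the time, the measured TCP pose, the force and the opening at its end, in the units of the state.
- bot.read_state(): the state, without advancing time (a new reading comes with each control period).
- bot.grab_frame(name): name is "scene" or "side" or "wrist"; returns the picture (400x640x3 uint8, blue, green, red); there is no depth.
- bot.camera_params(name): a dict with "K" (3x3 intrinsics, pixels), "camera_from_world" (4x4, takes a point from world to camera coordinates); the wrist camera has in their place "mount" (4x4, takes a point from camera to tool coordinates, whose origin is the TCP and whose axes are the flange's). Camera axes: x right, y up, looking along -z (the intrinsics and any distortion apply to the point x, -y, -z); pixel columns grow to the right and rows downward; lengths in m; the calibration is good to about 2 mm. A picture is of the moment at which its call begins: read the wrist's pose just before it. camera_params takes no time and is no camera call.
- bot.sign_off(): hands the job in, once; it reports no verdict.
Trained networks look in the newest picture that a camera, given by its name, has taken for a name from the list of things; names that differ only in an ending like _2 or _b are one class to them, and where a whole thing is asked for, a point or a joint stands for the part that bears it (a point fixed in the world has none). Each returns a list of dicts, best first, with "conf" (0 to 1); they miss things now and then, are a little off and sometimes report something else, mostly with a low value. They report only what shows in the picture. A call takes as long as a camera call. They do not tell look-alikes from the thing itself.
- bot.find_in(thing, camera): "point" ([x, y, z] in m, in world coordinates, good to about 4 mm: the middle of the surface that is visible of it).
The state is a dict: "time_s": time; "q": joint angles; "joint_vel": joint speeds; "joint_efforts": joint torques, N m; "tool_pos": TCP position; "orientation": TCP orientation; "contact_force": force on the tool from outside, world axes, zero at the start; "torque": the same for the moment, N m; "gripper_width": opening from 0.0 (shut) to 1.0 (fully open).
Only numpy, scipy, OpenCV 4.12 (cv2) and the standard library are available. Lean on these libraries where they do the work, as an engineer would, in place of code of your own. Each camera call takes 0.05 s, during which the arm holds its last target.

TASK

Mount the vial carousel on the turntable drive: lower it over the spindle and, pressing only lightly, turn it until you feel its notches drop over the drive dogs, then press it past the spring catches until it sits fully home and level. After that turn it gently, carrying the drive round with it, until position 1 (the orange cup) stands at the red start pointer, and let go. Leave the other things on the bench where they are.

Things in the scene. Friction and masses are not known exactly. Their poses are not given: they have to be found in the camera images.
- carousel_mid (a point): Vial carousel, 108 mm across, 60 high, 0.14-0.22 kg; white ring of 12 cups, black hub. Point on its axis 30 mm above its underside, z up. On top a black bar grip, 42 long (own x) x 16 wide (own y), 34 to 60 mm above the underside, orange tick at the position 1 end (-x). Below: 18 mm bore 30 mm deep; 3 notches 11 wide, 8 deep at 0 (position 1), 100 and 220 deg counter-clockwise from above: only one orientation fits.
- carousel_pos1 (a point): Position 1 of the carousel: centre of the mouth of the orange cup, 42 mm from the axis on the carousel's own -x side, 26 mm above the carousel's underside.
- turntable: Turntable drive, fixed: white housing 140 x 140 mm, dark 134 mm top ring 46 mm high, red start pointer on the ring's -x side. Origin under its centre, z up. In the middle the metal drive hub: flange 62 mm across, top at 56 mm, with spindle and dogs.
- turntable_seat (a point): Centre of the hub flange's top, 56 mm above the bench, axes as the housing's. On the flange 3 dogs, 8 mm wide, 6 tall, edges bevelled, 13 to 28 mm off the axis, spaced like the notches. Hub angle not reported: the dogs stand 0.45 to 1.5 rad counter-clockwise of start. Off the dogs' places the carousel rides 6 mm high; home it lies flat on the flange.
- turntable_spindle (a point): Top of the hub's spindle: 16 mm thick, 28 mm tall above the flange, top 9 mm tapered. Two brass spring balls at its foot stop the carousel about 3 mm above home once it has dropped over the dogs; passing them takes a push of about 8 to 20 N. The hub turns only against a brake of 0.25 N m: pressed with over 20 N on the dogs, a turning carousel drags it along instead of dropping in.
- turntable_start (a point): Where position 1 (carousel_pos1) must stand at the end with the carousel home: 42 mm from the turntable's axis on its -x side, in line with the red start pointer, 82 mm above the bench. It is reached by turning the seated carousel clockwise seen from above by 0.45 to 1.5 rad, the hub turning along against its brake.
- rack: Blue vial rack, 42 x 98 x 36 mm, a bystander. Origin under its centre.
- std_jar: Small brown screw-cap jar, 34 mm across, 64 high, a bystander. Origin under its centre.
- gas_syringe: Glass syringe lying down, 159 mm long, a bystander. Origin under its centre.
- bench_timer: White bench timer, 66 x 66 x 19 mm, a bystander. Origin under its centre.
Mind the look-alikes: they are no part of the job. Leave any blue look-alike of the part that bears carousel_mid alone.

How it is judged:
On the way, in this order (a step that is already met when the one before it is completed fails the run):
1. the carousel has dropped over the dogs: fully home on the flange, centred and level (z of carousel_mid in the frame of turntable_seat below 0.0315 m and horizontal distance between carousel_mid and turntable_seat below 0.003 m and angle between carousel_mid's own z axis and vertical below 0.035 rad), for 0.2 s.
2. position 1 has been turned to the start pointer with the carousel still home (all of step 1 and horizontal distance between carousel_pos1 and turntable_start below 0.006 m), for 0.2 s.
At the end, for the whole second after the job is handed in: The carousel lies home on the hub flange (within 1.5 mm of the seated height, 3 mm of the axis, level within 2 degrees), position 1 is within 6 mm of the start point at the red pointer, and it is at rest (all of step 2 and linear speed of carousel below 0.02 m/s and angular speed of carousel below 0.1 rad/s); the robot touches nothing.
It fails at once if the carousel is forced against the turntable drive with more than 60 N (contact force between carousel and turntable above 60 N).
It fails at once if the carousel is tipped over (more than 35 degrees) (angle between carousel_mid's own z axis and vertical above 0.6 rad).
It fails at once if a bystander is shifted by more than 30 mm (distance of any of rack, std_jar, gas_syringe, bench_timer from where it was at the start of the episode above 0.03 m).
It also fails if it takes over 58 s, if anything falls off the work surface, if the arm or the gripper's body presses on something with over 40 N, if the wrist force passes 120 N, or if a joint passes its speed limit or range.

## Working session

There is one attempt and no reset: what is moved stays moved. The work goes in short steps, Python scripts to look and compute and a tool call to move; the robot and the scene stay as the last step left them, time stands still between calls to the robot, and variables do not carry over. Pictures are saved under pics/ and viewed, and the job is handed in when it is done.

Besides the shell and the picture viewer there is one more tool, called in YAML: its name, and indented under it one key for each argument. servo_tool: Moves the arm, as the interface text tells. Its arguments: {"type":"object","properties":{"series":{"type":"array"},"newtons":{"type":"number"}},"required":["series"]}

```bash
mkdir -p pics
python3 - <<'E'
from bench import bot
import cv2
s=bot.read_state();print({k:(v if not hasattr(v,'tolist') else v.tolist()) for k,v in s.items()}, bot.nose_length)
for c in ("scene","side","wrist"):
    im=bot.grab_frame(c);cv2.imwrite(f"pics/{c}0.png",im)
    p=bot.camera_params(c);print(c,p)
for c in ("scene","side"):
    for t in ("carousel_mid","carousel_pos1","turntable","turntable_spindle","turntable_start"):
        print(c,t,bot.find_in(t,c)[:3])
print(bot.read_state()["time_s"])
E
```

```text
{'time_s': 0.0, 'q': [6.543738780684913e-07, 0.260704857826582, -0.1393986349571837, 1.1727038226698043, -1.509879594190279e-05, 1.5707787254619818], 'joint_vel': [0.0005143184137182869, 0.00012785717715089236, -0.0014118774757582305, 0.0012428171024299972, -0.0005539757629844108, -0.0003650595994931341], 'joint_efforts': [-0.00032242510314972606, -40.567742586135864, 25.39261221885681, 0.018944674520753324, -4.025330554213724e-05, 2.6108634187949065e-05], 'tool_pos': [0.5243526967757469, -4.1170616134211815e-06, 0.25544275050522214], 'orientation': [-0.0007056595808753475, 0.7070999639564494, 0.707112883419111, -0.0007163239873282793], 'contact_force': [0.02835963982453182, -0.17591749675005056, 0.9329509712329566], 'torque': [-0.012167007589010993, 0.03670004152910513, -0.019344120252559924], 'gripper_width': 0.9986217919538825} 0.025
scene {'K': array([[452.67756707,   0.        , 316.89168247],
       [  0.        , 452.67756707, 201.17572604],
       [  0.        ,   0.        ,   1.        ]]), 'camera_from_world': array([[ 0.53041998, -0.84752066,  0.01906239, -0.3653295 ],
  
[... 1408 characters left out ...]
0161], 'conf': 0.5}]
scene turntable [{'point': [0.5308, 0.2512, 0.0377], 'conf': 0.59}]
scene turntable_spindle []
scene turntable_start [{'point': [0.5277, 0.2461, 0.0399], 'conf': 0.56}]
side carousel_mid [{'point': [0.5041, 0.094, 0.0313], 'conf': 0.91}, {'point': [0.496, -0.075, 0.0225], 'conf': 0.83}]
side carousel_pos1 [{'point': [0.4926, -0.0732, 0.0245], 'conf': 0.85}, {'point': [0.5025, 0.0926, 0.0258], 'conf': 0.83}]
side turntable [{'point': [0.5416, 0.2364, 0.0358], 'conf': 0.92}]
side turntable_spindle [{'point': [0.4818, -0.4192, 0.011], 'conf': 0.65}, {'point': [0.5396, 0.2361, 0.0439], 'conf': 0.63}]
side turntable_start [{'point': [0.5453, 0.238, 0.0395], 'conf': 0.9}]
0.65
```

View pics/scene0.png

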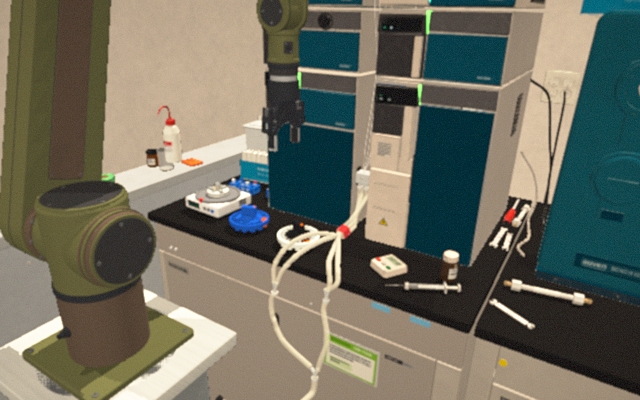

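View pics/side0.png

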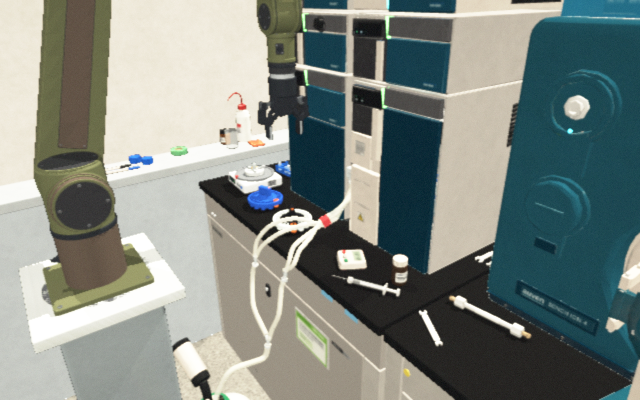

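View pics/wrist0.png

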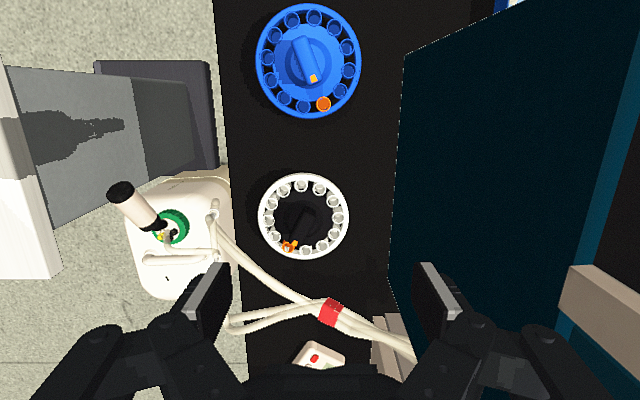

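Wrist view: the white carousel is at about (303,217) with its orange cup at (289,247), and the blue look-alike is at (308,60). I'll look at the turntable from above first.

servo_tool:
  series:
    - {"x": 0.6, "hand": 1}
    - {"x": 1}
    - {"x": 1}
    - {"x": 1}
    - {"x": 1}
    - {"x": 0.6}
    - {}
    - {}

```text
$.series[0]: bad value
```

```bash
cat > h.py <<'E'
from bench import bot
import numpy as np, cv2
from scipy.spatial.transform import Rotation as R
def T_tool(s):
    T=np.eye(4);w,x,y,z=s["orientation"];T[:3,:3]=R.from_quat([x,y,z,w]).as_matrix();T[:3,3]=s["tool_pos"];return T
def cam(name,s=None):
    p=bot.camera_params(name)
    if name=="wrist": return p["K"],np.linalg.inv(T_tool(s)@p["mount"])
    return p["K"],p["camera_from_world"]
def proj(name,P,s=None):
    K,C=cam(name,s);P=np.atleast_2d(P);c=P@C[:3,:3].T+C[:3,3]
    u=K[0,0]*c[:,0]/-c[:,2]+K[0,2];v=K[1,1]*-c[:,1]/-c[:,2]+K[1,2];return np.c_[u,v]
def back(name,uv,z,s=None):
    K,C=cam(name,s);W=np.linalg.inv(C);uv=np.atleast_2d(uv)
    d=np.c_[(uv[:,0]-K[0,2])/K[0,0],-(uv[:,1]-K[1,2])/K[1,1],-np.ones(len(uv))]@W[:3,:3].T
    o=W[:3,3];t=(z-o[2])/d[:,2];return o+t[:,None]*d
def snap(n):
    s=bot.read_state();im=bot.grab_frame("wrist");cv2.imwrite(f"pics/{n}.png",im)
    import pickle;pickle.dump(s,open(f"pics/{n}.pkl","wb"));return s,im
def load(n):
    import pickle;return pickle.load(open(f"pics/{n}.pkl","rb")),cv2.imread(f"pics/{n}.png")
E
python3 - <<'E'
from h import *
s,im=snap("w1");print(s["tool_pos"],s["time_s"],s["orientation"])
for t in ("carousel_mid","carousel_pos1","turntable","turntable_spindle","turntable_seat","turntable_start"): print(t,bot.find_in(t,"wrist")[:3])
E
```

```text
[5.24976630e-01 7.75646136e-06 2.56326575e-01] 0.65 [1.02569478e-05 7.07101769e-01 7.07111793e-01 5.73126491e-06]
carousel_mid [{'point': [0.5137, 0.1145, 0.0218], 'conf': 0.74}, {'point': [0.4992, -0.0503, 0.028], 'conf': 0.71}]
carousel_pos1 [{'point': [0.5023, -0.0492, 0.0253], 'conf': 0.59}, {'point': [0.5166, 0.1123, 0.0214], 'conf': 0.59}]
turntable []
turntable_spindle [{'point': [0.5037, -0.0484, 0.025], 'conf': 0.22}]
turntable_seat []
turntable_start []
```

View pics/w1.png

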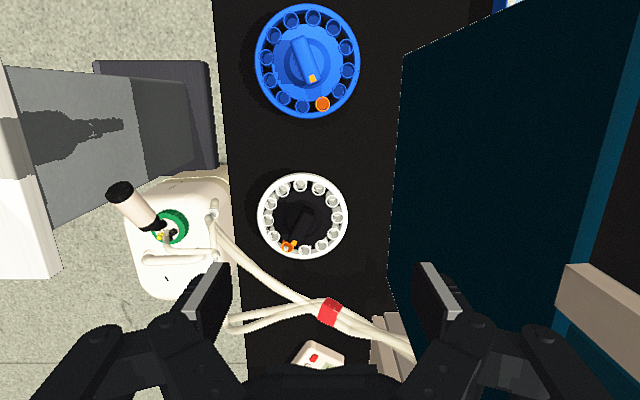

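Unchanged view (the move was refused). All fields are likely required in each row.

servo_tool:
  series:
    - {"hand": 1, "x": 0.6, "y": 0, "z": 0, "yaw": 0}
    - {"hand": 1, "x": 1, "y": 0, "z": 0, "yaw": 0}
    - {"hand": 1, "x": 1, "y": 0, "z": 0, "yaw": 0}
    - {"hand": 1, "x": 1, "y": 0, "z": 0, "yaw": 0}
    - {"hand": 1, "x": 1, "y": 0, "z": 0, "yaw": 0}
    - {"hand": 1, "x": 0.6, "y": 0, "z": 0, "yaw": 0}
    - {"hand": 1, "x": 0, "y": 0, "z": 0, "yaw": 0}
    - {"hand": 1, "x": 0, "y": 0, "z": 0, "yaw": 0}
  newtons: 40

```text
time_s: 1.8
tool_pos: [0.5248, 0.2082, 0.2561]
orientation: [0.0, 0.707, 0.708, -0.0]
contact_force: [-0.0, -0.5, 0.0]
gripper_width: 0.999
```

Run:
```python
from h import *
s,im=snap("w2");print(s["tool_pos"],s["time_s"],s["orientation"])
for t in ("turntable","turntable_spindle","turntable_seat","turntable_start"): print(t,bot.find_in(t,"wrist")[:3])
```

```text
[0.5247692  0.20820742 0.25609626] 1.8 [ 1.24726688e-04  7.06670342e-01  7.07542829e-01 -3.96302893e-04]
turntable [{'point': [0.5603, 0.2823, 0.0426], 'conf': 0.81}]
turntable_spindle [{'point': [0.5562, 0.2801, 0.0463], 'conf': 0.91}]
turntable_seat [{'point': [0.5611, 0.2802, 0.0453], 'conf': 0.96}]
turntable_start [{'point': [0.5572, 0.2812, 0.0419], 'conf': 0.88}]
```

View pics/w2.png

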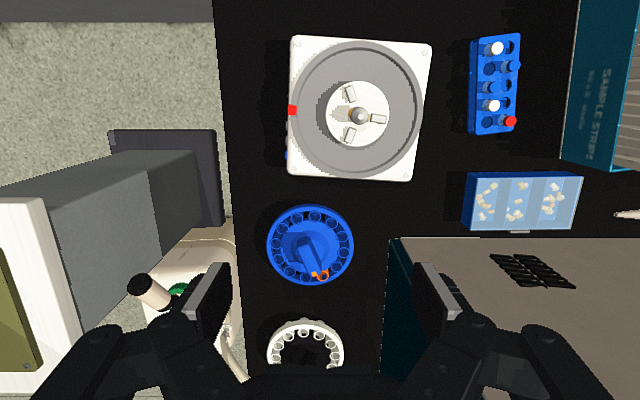

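Turntable at (359,110) with the red pointer at (291,110); three dogs near (349,92), (380,119) and (349,134). The rack is at (495,85). I'll measure these next.

Run:
```python
from h import *
s,im=load("w2")
c=im[30:190,275:445];cv2.imwrite("pics/w2z.png",cv2.resize(c,None,fx=4.5,fy=3.7,interpolation=cv2.INTER_CUBIC)[:, :])
hsv=cv2.cvtColor(im,cv2.COLOR_BGR2HSV)
m=(((hsv[...,0]<8)|(hsv[...,0]>172))&(hsv[...,1]>180)&(hsv[...,2]>150)).astype(np.uint8)
m[:, 330:]=0; m[190:]=0
ys,xs=np.nonzero(m);print("pointer px",xs.mean(),ys.mean(),len(xs))
print(back("wrist",[xs.mean(),ys.mean()],0.046,s))
print("ring corners on hsg", back("wrist",[[292,36],[432,42],[413,181],[289,174]],0.04,s))
sc,ic=load("w1")
c=ic[165:270,250:355];cv2.imwrite("pics/w1z.png",cv2.convertScaleAbs(cv2.resize(c,None,fx=5.5,fy=5.5,interpolation=cv2.INTER_CUBIC),alpha=1.8,beta=30))
```

```text
pointer px 291.4230769230769 109.61538461538461 78
[[0.49491726 0.27610693 0.046     ]]
ring corners on hsg [[0.49686487 0.34314119 0.04      ]
 [0.6305967  0.33822757 0.04      ]
 [0.62551277 0.20077969 0.04      ]
 [0.48979179 0.20845883 0.04      ]]
```

View pics/w2z.png

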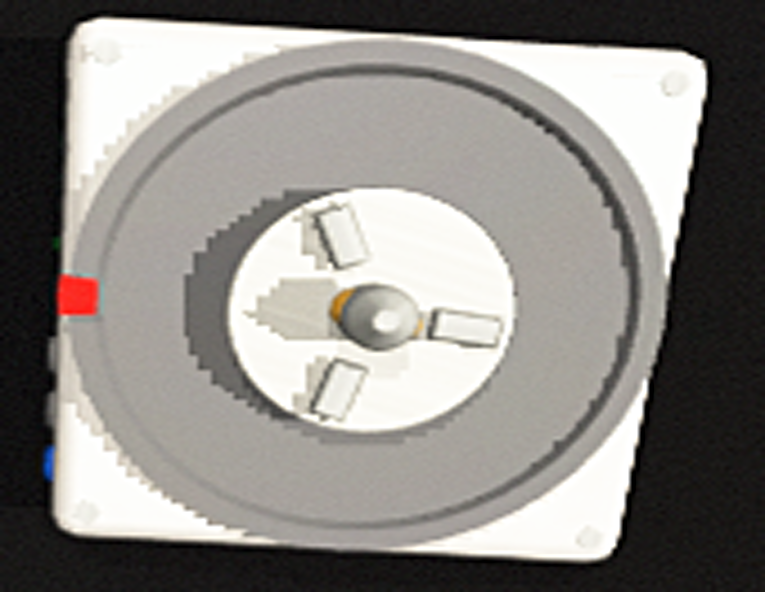

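View pics/w1z.png

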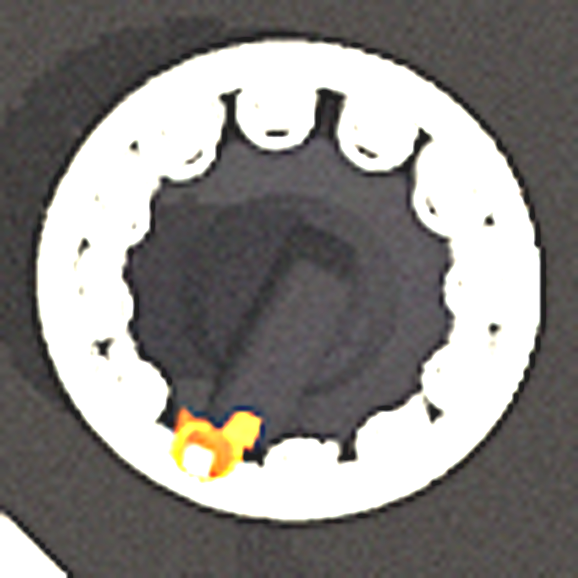

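Run:
```python
from h import *
from scipy.optimize import least_squares
s,im=load("w2")
dogs=np.array([[351,93.8],[378.3,118.6],[350.1,135.4]]);dogs=np.array([[275+342/4.5,30+236/3.7],[275+465/4.5,30+328/3.7],[275+338/4.5,30+390/3.7]])
P=back("wrist",dogs,0.062,s);print("dogs",P)
# flange circle by ellipse pts of contour
fl=np.array([[228,310],[515,310],[371,187],[371,432],[268,220],[475,395],[470,222]])/[4.5,3.7]+[275,30]
F=back("wrist",fl,0.056,s)
r=least_squares(lambda p:np.hypot(*(F[:,:2]-p[:2]).T)-0.031,[.56,.28]);print("flange",r.x,r.fun*1000)
rg=np.array([[75,295],[663,295],[372,40],[372,547]])/[4.5,3.7]+[275,30]
G=back("wrist",rg,0.046,s);print("ring");r2=least_squares(lambda p:np.hypot(*(G[:,:2]-p[:2]).T)-p[2],[.56,.28,.067]);print(r2.x,r2.fun*1000)
sp=np.array([383,320])/[4.5,3.7]+[275,30];print("spindle top",back("wrist",sp,.084,s))
q=least_squares(lambda p:np.concatenate([P[i,:2]-p[:2]-.0205*np.array([np.cos(p[2]+a),np.sin(p[2]+a)]) for i,a in enumerate(np.radians([220,100,0]))]),[.56,.28,4.3]);print("dogfit",q.x[:2],np.degrees(q.x[2]),q.fun*1000)
for c in (r.x,q.x[:2],r2.x[:2]):
  v=np.array([.49491726,.27610693])-c;print("pointer dir deg",np.degrees(np.arctan2(*v[::-1])),np.hypot(*v))
# carousel in w1
sc,ic=load("w1")
m=((ic.min(2)>110)).astype(np.uint8);m[:165]=0;m[265:]=0;m[:,:250]=0;m[:,355:]=0
n,l,st,ce=cv2.connectedComponentsWithStats(m);k=1+np.argmax(st[1:,4]);print(st[k])
cs,_=cv2.findContours((l==k).astype(np.uint8),cv2.RETR_EXTERNAL,cv2.CHAIN_APPROX_NONE)
h=cv2.convexHull(max(cs,key=len))[:,0,:]
for z in (.0,.013,.026):
  H=back("wrist",h.astype(float),z,sc)[:,:2];r=least_squares(lambda p:np.hypot(*(H-p[:2]).T)-p[2],[.5,-.05,.054]);print("car",z,r.x,np.abs(r.fun).max()*1000)
hs=cv2.cvtColor(ic,cv2.COLOR_BGR2HSV);o=((hs[...,0]>5)&(hs[...,0]<25)&(hs[...,1]>150)&(hs[...,2]>120));o[:165]=0;o[270:]=0;o[:,:250]=0;o[:,355:]=0
ys,xs=np.nonzero(o);print(xs.mean(),ys.mean(),len(xs))
# zoom points: cup (207,447) bar tick (243,430) ; bar far end center (325,245)
z=np.array([[205,450],[243,432],[322,240],[240,405]])/5.5+[250,165]
C=back("wrist",z,.026,sc);print("cup",C[0]);print(back("wrist",z,.06,sc))
```

```text
dogs [[0.55264667 0.29119353 0.062     ]
 [0.57963621 0.26861527 0.062     ]
 [0.55300794 0.25268964 0.062     ]]
flange [0.559921   0.27182837] [-0.15064848  0.34732811  0.2315231   0.17361922  1.3575954   1.02413073
 -0.48532232]
ring
[0.56059793 0.27198814 0.06591646] [-0.35381394 -0.36088013  0.37962415  0.33506993]
spindle top [[0.55939676 0.27203037 0.084     ]]
dogfit [0.55969858 0.2720023 ] 250.47572335187806 [ 0.11920513 -0.01359647 -0.2797901   0.00500584  0.16058582  0.00859016]
pointer dir deg 176.23421041833552 0.06514439747258988
pointer dir deg 176.37451384188168 0.06491122507091154
pointer dir deg 176.41172185279586 0.06580968236460177
[ 257  173   91   86 3259]
car 0.0 [ 0.50098773 -0.06669908  0.05862095] 1.0576693631437137
car 0.013 [ 0.50181795 -0.06150678  0.05658202] 1.020881853516724
car 0.026 [ 0.50264817 -0.05631447  0.05454308] 0.9840943581334444
288.62608695652176 244.84347826086957 115
cup [ 0.48350307 -0.09480961  0.026     ]
[[ 0.4875462  -0.07746612  0.06      ]
 [ 0.49531006 -0.07345419  0.06      ]
 [ 0.51168272 -0.03242131  0.06      ]
 [ 0.49487358 -0.06748992  0.06      ]]
```

Run:
```python
from h import *
from scipy.optimize import least_squares
s,_=load("w1")
def tri(obs):
    f=lambda P:np.concatenate([proj(n,P,s)[0]-uv for n,uv in obs]);r=least_squares(f,[.5,-.1,.05]);return r.x,r.fun
print("band",tri([("wrist",(330,312)),("scene",(343,231)),("side",(325,221))]))
print("wrist cable upper at (270,283)", back("wrist",[270,283],0.03,s), "edge",back("wrist",[[230,225],[390,280],[403,60]],[0.][0],s))
for P in ([.5026,-.0563,.026],[.5597,.2719,.056]): print(proj("scene",P),proj("side",P))
```

```text
band (array([ 0.53584988, -0.1710982 ,  0.0509346 ]), array([-0.12607313, -0.0810896 ,  0.07562537,  0.32917195,  0.27934874,
       -0.4899025 ]))
wrist cable upper at (270,283) [[ 0.46037773 -0.14363051  0.03      ]] edge [[ 0.40773076 -0.0768535   0.        ]
 [ 0.61959611 -0.15865326  0.        ]
 [ 0.6142896   0.11809462  0.        ]]
[[297.18276399 233.56343446]] [[291.77210516 216.57214222]]
[[217.19996521 189.45853599]] [[254.03827321 169.0296188 ]]
```

servo_tool:
  series:
    - {"hand": 1, "x": -0.6, "y": -0.1, "z": 0, "yaw": 0}
    - {"hand": 1, "x": -1, "y": -0.1, "z": 0, "yaw": 0}
    - {"hand": 1, "x": -1, "y": -0.1, "z": 0, "yaw": 0}
    - {"hand": 1, "x": -1, "y": -0.1, "z": 0, "yaw": 0}
    - {"hand": 1, "x": -1, "y": -0.1, "z": 0, "yaw": -1}
    - {"hand": 1, "x": -1, "y": -0.05, "z": 0, "yaw": -1}
    - {"hand": 1, "x": -0.6, "y": 0, "z": 0, "yaw": -1}
    - {"hand": 1, "x": 0, "y": 0, "z": 0, "yaw": -1}
    - {"hand": 1, "x": 0, "y": 0, "z": 0, "yaw": -1}
    - {"hand": 1, "x": 0, "y": 0, "z": 0, "yaw": -1}
    - {"hand": 1, "x": 0, "y": 0, "z": 0, "yaw": -1}
    - {"hand": 1, "x": 0, "y": 0, "z": 0, "yaw": -1}

```text
time_s: 3.25
tool_pos: [0.5088, -0.0407, 0.2565]
orientation: [0.0, 0.484, 0.875, 0.0]
contact_force: [-0.0, 0.4, 0.6]
gripper_width: 0.999
```

servo_tool:
  series:
    - {"hand": 1, "x": 0, "y": 0, "z": 0, "yaw": -1}
    - {"hand": 1, "x": 0, "y": 0, "z": 0, "yaw": -1}
    - {"hand": 1, "x": 0, "y": 0, "z": 0, "yaw": -1}
    - {"hand": 1, "x": 0, "y": 0, "z": 0, "yaw": -1}
    - {"hand": 1, "x": 0, "y": 0, "z": 0, "yaw": -1}
    - {"hand": 1, "x": 0, "y": 0, "z": 0, "yaw": -1}
    - {"hand": 1, "x": 0, "y": 0, "z": 0, "yaw": -1}
    - {"hand": 1, "x": 0, "y": 0, "z": 0, "yaw": -1}
    - {"hand": 1, "x": 0, "y": 0, "z": 0, "yaw": -1}
    - {"hand": 1, "x": 0, "y": 0, "z": 0, "yaw": -1}
    - {"hand": 1, "x": 0, "y": 0, "z": 0, "yaw": -1}
    - {"hand": 1, "x": 0, "y": 0, "z": 0, "yaw": -1}

```text
time_s: 4.45
tool_pos: [0.5088, -0.0406, 0.2565]
orientation: [0.0, 0.086, 0.996, -0.0]
contact_force: [0.3, -0.5, 0.1]
gripper_width: 0.995
```

servo_tool:
  series:
    - {"hand": 1, "x": 0, "y": 0, "z": 0, "yaw": -1}
    - {"hand": 1, "x": 0, "y": 0, "z": 0, "yaw": -1}
    - {"hand": 1, "x": 0, "y": 0, "z": 0, "yaw": -1}
    - {"hand": 1, "x": 0, "y": 0, "z": 0, "yaw": -1}
    - {"hand": 1, "x": 0, "y": 0, "z": 0, "yaw": -1}
    - {"hand": 1, "x": 0, "y": 0, "z": 0, "yaw": -1}
    - {"hand": 1, "x": 0, "y": 0, "z": 0, "yaw": -1}
    - {"hand": 1, "x": 0, "y": 0, "z": 0, "yaw": -1}
    - {"hand": 1, "x": 0, "y": 0, "z": 0, "yaw": -1}
    - {"hand": 1, "x": 0, "y": 0, "z": 0, "yaw": -1}
    - {"hand": 1, "x": 0, "y": 0, "z": 0, "yaw": -1}
    - {"hand": 1, "x": 0, "y": 0, "z": 0, "yaw": -1}

```text
time_s: 5.65
tool_pos: [0.5088, -0.0406, 0.2564]
orientation: [0.0, -0.326, 0.945, -0.0]
contact_force: [0.5, 0.1, 0.4]
gripper_width: 0.997
```

Run:
```python
from h import *
s,im=snap("w3");print(s["tool_pos"],s["time_s"],np.degrees(np.arctan2(*T_tool(s)[[1,0],0])),s["q"])
```

```text
[ 0.50881953 -0.0405942   0.25644878] 5.65 -141.91635713404034 [-7.95729825e-02  2.34942181e-01 -1.71967953e-01  1.16373052e+00
 -6.83131551e-05 -7.44257942e-01]
```

View pics/w3.png

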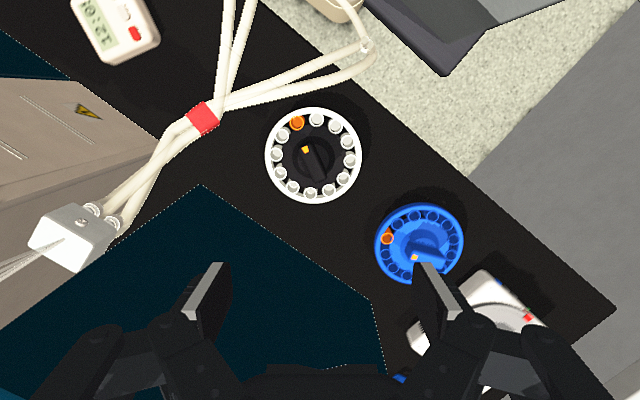

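The white carousel is now clear at (313,156), with the orange cup at (297,122) and the bar tick at (305,150). The cable band at y≈-0.17 stays away from the hand.

```bash
cat > car.py <<'E'
from h import *
from scipy.optimize import least_squares
def measure(n,box):
    s,im=load(n);x0,x1,y0,y1=box
    w=np.zeros(im.shape[:2],bool);w[y0:y1,x0:x1]=1
    m=((im.min(2)>100)&w).astype(np.uint8)
    m=cv2.morphologyEx(m,cv2.MORPH_OPEN,np.ones((3,3)))
    k,l,st,ce=cv2.connectedComponentsWithStats(m);k=1+np.argmax(st[1:,4])
    cs,_=cv2.findContours((l==k).astype(np.uint8),cv2.RETR_EXTERNAL,cv2.CHAIN_APPROX_NONE)
    h=cv2.convexHull(max(cs,key=len))[:,0,:].astype(float)
    H=back("wrist",h,.026,s)[:,:2];r=least_squares(lambda p:np.hypot(*(H-p[:2]).T)-p[2],[*H.mean(0),.054],loss="soft_l1",f_scale=.001)
    print("car",r.x,np.abs(H-r.x[:2]).shape)
    hs=cv2.cvtColor(im,cv2.COLOR_BGR2HSV);o=((hs[...,0]>5)&(hs[...,0]<25)&(hs[...,1]>140)&(hs[...,2]>100)&w).astype(np.uint8)
    k,l,st,ce=cv2.connectedComponentsWithStats(o)
    for i in np.argsort(-st[1:,4])[:3]+1:
        c=ce[i];
        for z in (.026,.06):
            P=back("wrist",c,z,s)[0];d=P[:2]-r.x[:2];print(c,st[i,4],z,P[:2],np.degrees(np.arctan2(d[1],d[0]))%360,np.hypot(*d))
    c=im[y0:y1,x0:x1];f=min(780/c.shape[1],580/c.shape[0]);cv2.imwrite(f"pics/{n}z.png",cv2.convertScaleAbs(cv2.resize(c,None,fx=f,fy=f,interpolation=cv2.INTER_CUBIC),alpha=1.8,beta=30));print("zoom",f)
E
python3 -c "
from car import *
measure('w3',(258,370,100,212))"
```

```text
car [ 0.50239857 -0.05760922  0.05425368] (45, 2)
[296.66292135 122.52247191] 178 0.026 [ 0.48322254 -0.09446375] 242.5112778484647 0.04154487459371009
[296.66292135 122.52247191] 178 0.06 [ 0.47935902 -0.09417545] 237.78590063883806 0.04321932417761512
[304.72727273 149.36363636] 22 0.026 [ 0.50093296 -0.07015568] 263.33722083234727 0.0126317651560724
[304.72727273 149.36363636] 22 0.06 [ 0.49533851 -0.07224314] 244.245236064308 0.01624795376884023
zoom 5.178571428571429
```

View pics/w3z.png

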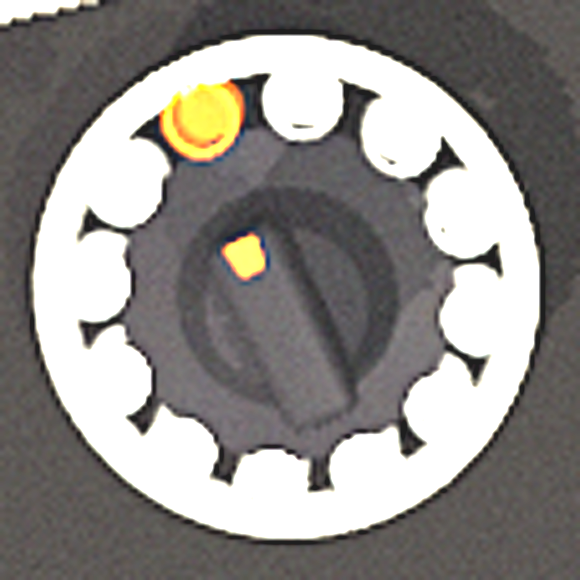

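servo_tool:
  series:
    - {"hand": 1, "x": 0, "y": 0, "z": 0, "yaw": -1}
    - {"hand": 1, "x": 0, "y": 0, "z": 0, "yaw": -1}
    - {"hand": 1, "x": 0, "y": 0, "z": 0, "yaw": -1}
    - {"hand": 1, "x": 0, "y": 0, "z": 0, "yaw": -1}
    - {"hand": 1, "x": 0, "y": 0, "z": 0, "yaw": -1}
    - {"hand": 1, "x": 0, "y": 0, "z": 0.5, "yaw": -1}
    - {"hand": 1, "x": 0.25, "y": -0.05, "z": 1, "yaw": -0.2}
    - {"hand": 1, "x": 0.2, "y": 0, "z": 1, "yaw": 0}
    - {"hand": 1, "x": 0, "y": 0, "z": 0.5, "yaw": 0}
    - {"hand": 1, "x": 0, "y": 0, "z": 0, "yaw": 0}
    - {"hand": 1, "x": 0, "y": 0, "z": 0, "yaw": 0}

```text
time_s: 6.8
tool_pos: [0.5026, -0.0571, 0.1368]
orientation: [0.0, -0.52, 0.854, 0.0]
contact_force: [-0.4, 0.7, 0.4]
gripper_width: 0.998
```

Run:
```python
from car import *
s,im=snap("w4");print(s["tool_pos"],s["time_s"],np.degrees(np.arctan2(*T_tool(s)[[1,0],0]))%360,s["contact_force"])
measure('w4',(200,450,50,330))
```

```text
[ 0.50262074 -0.05711602  0.13676342] 6.8 242.71996880501842 [-0.40959627  0.74251655  0.44877918]
car [ 0.47848051 -0.08898025  0.09773686] (11, 2)
[321.46041056 152.14662757] 341 0.026 [ 0.48309505 -0.09483678] 308.2356875154787 0.007456064527048273
[321.46041056 152.14662757] 341 0.06 [ 0.48034814 -0.10015086] 279.49155946111756 0.01132565310926392
[321.80357143 200.26785714] 56 0.026 [ 0.49979609 -0.06183333] 51.86123017533769 0.034515345273850556
[321.80357143 200.26785714] 56 0.06 [ 0.49456083 -0.07206472] 46.45000784875013 0.023339060563099027
[357.375 319.   ] 16 0.026 [0.5223881  0.05036701] 72.51063467714307 0.1461011157761753
[357.375 319.   ] 16 0.06 [0.51378677 0.02341847] 72.56165405649672 0.11781343445030494
zoom 2.0714285714285716
```

View pics/w4.png

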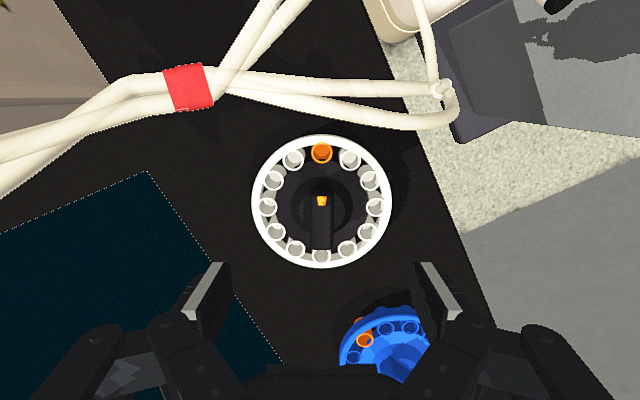

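```bash
python3 -c "
from car import *
measure('w4',(247,398,130,272))"
```

```text
car [ 0.50235826 -0.05798544  0.05423587] (63, 2)
[321.46041056 152.14662757] 341 0.026 [ 0.48309505 -0.09483678] 242.4026898057699 0.04158235484768653
[321.46041056 152.14662757] 341 0.06 [ 0.48034814 -0.10015086] 242.43567636494845 0.04756435324035244
[321.80357143 200.26785714] 56 0.026 [ 0.49979609 -0.06183333] 236.3418024861062 0.0046228778930873385
[321.80357143 200.26785714] 56 0.06 [ 0.49456083 -0.07206472] 241.02127727253423 0.016094286963587376
zoom 4.084507042253521
```

servo_tool:
  series:
    - {"hand": 1, "x": 0, "y": 0, "z": 0.7, "yaw": 0}
    - {"hand": 1, "x": 0, "y": 0, "z": 0.7, "yaw": 0}
    - {"hand": 1, "x": 0, "y": 0, "z": 0.45, "yaw": 0}
    - {"hand": 1, "x": 0, "y": 0, "z": 0, "yaw": 0}
    - {"hand": 1, "x": 0, "y": 0, "z": 0, "yaw": 0}

```text
time_s: 7.35
tool_pos: [0.5039, -0.0568, 0.0637]
orientation: [0.001, -0.521, 0.854, -0.001]
contact_force: [0.3, 0.0, 0.4]
gripper_width: 0.996
```

Run:
```python
from car import *
s,im=snap("w5");print(s["tool_pos"],s["time_s"],np.degrees(np.arctan2(*T_tool(s)[[1,0],0]))%360,s["contact_force"])
```

```text
[ 0.5038527  -0.05680124  0.06374615] 7.35 242.79563523557022 [0.29131567 0.00102617 0.40400309]
```

View pics/w5.png

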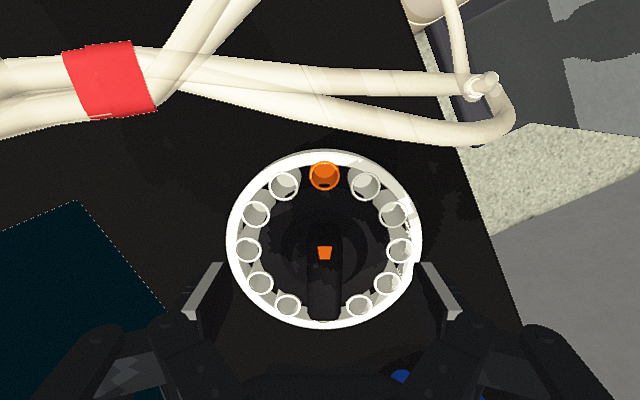

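servo_tool:
  series:
    - {"hand": 1, "x": 0.04, "y": 0.02, "z": 0.02, "yaw": 0}
    - {"hand": 0, "x": 0, "y": 0, "z": 0, "yaw": 0}
    - {"hand": 0, "x": 0, "y": 0, "z": 0, "yaw": 0}
    - {"hand": 0, "x": 0, "y": 0, "z": 0, "yaw": 0}
    - {"hand": 0, "x": 0, "y": 0, "z": 0, "yaw": 0}
    - {"hand": 0, "x": 0, "y": 0, "z": 0, "yaw": 0}
    - {"hand": 0, "x": 0, "y": 0, "z": 0, "yaw": 0}
    - {"hand": 0, "x": 0, "y": 0, "z": 0, "yaw": 0}
    - {"hand": 0, "x": 0, "y": 0, "z": 0, "yaw": 0}
  newtons: 60

```text
time_s: 8.3
tool_pos: [0.5021, -0.0579, 0.0625]
orientation: [0.001, -0.521, 0.854, -0.001]
contact_force: [-0.0, 0.3, 6.8]
gripper_width: 0.171
```

servo_tool:
  series:
    - {"hand": 0, "x": 0, "y": 0, "z": -0.2, "yaw": 0}
    - {"hand": 0, "x": 0, "y": 0, "z": -1, "yaw": 0}
    - {"hand": 0, "x": 0, "y": 0, "z": -1, "yaw": 0}
    - {"hand": 0, "x": 0, "y": 0, "z": -1, "yaw": 0}
    - {"hand": 0, "x": 0, "y": 0, "z": -0.3, "yaw": 0}
    - {"hand": 0, "x": 0, "y": 0, "z": 0, "yaw": 0}
    - {"hand": 0, "x": 0, "y": 0, "z": 0, "yaw": 0}

```text
time_s: 9.0
tool_pos: [0.5004, -0.0577, 0.2009]
orientation: [-0.0, -0.521, 0.854, 0.0]
contact_force: [-0.1, -0.6, -1.6]
gripper_width: 0.173
```

Run:
```python
from car import *
s,im=snap("w6");print(s["tool_pos"],s["time_s"],np.degrees(np.arctan2(*T_tool(s)[[1,0],0]))%360,s["contact_force"],s["gripper_width"])
T=T_tool(s);print(T[:3,2])
```

```text
[ 0.50040913 -0.05766558  0.20090517] 9.0 242.8014188663093 [-0.1125758  -0.59767758 -1.63272004] 0.17323787083430564
[-1.20377660e-03  1.24687452e-04 -9.99999268e-01]
```

View pics/w6.png

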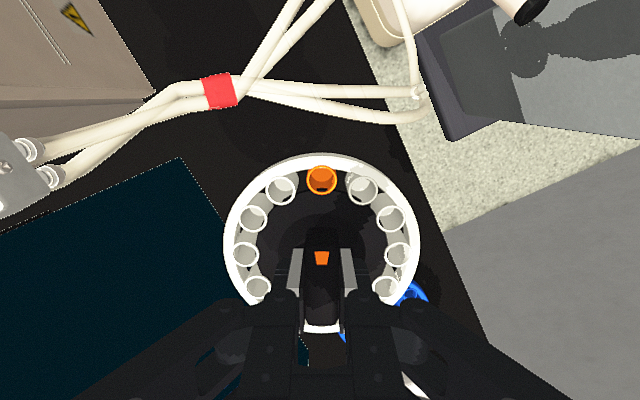

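Carousel is held level: ring centre about (322,245), orange cup at (322,180), tick at (321,258). Next I measure its axis relative to the TCP.

Run:
```python
from car import *
s,im=load("w6");zt=s["tool_pos"][2]-.0365
m=(im.min(2)>110).astype(np.uint8);m[:150]=0;m[305:]=0;m[:,:218]=0;m[:,424:]=0
k,l,st,ce=cv2.connectedComponentsWithStats(m);k=1+np.argmax(st[1:,4])
cs,_=cv2.findContours((l==k).astype(np.uint8),cv2.RETR_EXTERNAL,cv2.CHAIN_APPROX_NONE)
h=cv2.convexHull(max(cs,key=len))[:,0,:].astype(float);h=h[h[:,1]<290]
H=back("wrist",h,zt,s)[:,:2]
T=T_tool(s)
for f in (0,1):
  r=least_squares(lambda p:np.hypot(*(H-p[:2]).T)-(.0542 if f else p[2]),[*H.mean(0),.054],loss="soft_l1",f_scale=.0005)
  d=T[:2,:2].T@(r.x[:2]-s["tool_pos"][:2]);print(r.x,np.abs(r.fun).max()*1e3,"in tool",d)
hs=cv2.cvtColor(im,cv2.COLOR_BGR2HSV);o=((hs[...,0]>5)&(hs[...,0]<25)&(hs[...,1]>140)&(hs[...,2]>100)).astype(np.uint8)
o[:155]=0;o[270:]=0;o[:,:290]=0;o[:,350:]=0
k,l,st,ce=cv2.connectedComponentsWithStats(o)
for i in range(1,k):
  if st[i,4]>20: 
    z=zt if ce[i][1]<200 else s["tool_pos"][2]-.0025
    P=back("wrist",ce[i],z,s)[0];print(ce[i],st[i],T[:2,:2].T@(P[:2]-s["tool_pos"][:2]))
```

```text
[ 0.49988797 -0.05873352  0.05374199] 0.7245980459000476 in tool [ 1.18806924e-03 -2.45913429e-05]
[ 0.50006127 -0.05834896  0.054     ] 0.9421354639152988 in tool [ 7.66814195e-04 -2.95512317e-06]
[320.93904209 179.1030479 ] [306 165  31  30 689] [ 0.04188755 -0.00013816]
[321.28021978 257.08791209] [314 251  15  14 182] [1.63578919e-02 3.30838505e-05]
```

servo_tool:
  series:
    - {"hand": 0, "x": -0.4, "y": 0.12, "z": 0, "yaw": 0}
    - {"hand": 0, "x": -0.9, "y": 0.27, "z": 0, "yaw": 0}
    - {"hand": 0, "x": -1, "y": 0.31, "z": 0, "yaw": 0}
    - {"hand": 0, "x": -1, "y": 0.31, "z": 0, "yaw": 0}
    - {"hand": 0, "x": -1, "y": 0.31, "z": 0, "yaw": 0}
    - {"hand": 0, "x": -1, "y": 0.31, "z": 0, "yaw": 0}
    - {"hand": 0, "x": -1, "y": 0.3, "z": 0, "yaw": 0}
    - {"hand": 0, "x": -1, "y": 0.3, "z": 0, "yaw": 0}
    - {"hand": 0, "x": -0.7, "y": 0.21, "z": 0, "yaw": 0}
    - {"hand": 0, "x": 0, "y": 0, "z": 0, "yaw": -1}
    - {"hand": 0, "x": 0, "y": 0, "z": 0, "yaw": -0.9}
    - {"hand": 0, "x": 0, "y": 0, "z": 0, "yaw": 0}

```text
time_s: 10.25
tool_pos: [0.5593, 0.2713, 0.1989]
orientation: [-0.002, -0.577, 0.817, 0.0]
contact_force: [0.7, -0.8, -2.0]
gripper_width: 0.172
```

Run:
```python
from car import *
s,im=snap("w7");print(s["tool_pos"],s["time_s"],np.degrees(np.arctan2(*T_tool(s)[[1,0],0]))%360,s["contact_force"],s["torque"],s["gripper_width"],s["q"])
for c in ("side","scene"): cv2.imwrite(f"pics/{c}7.png",bot.grab_frame(c))
a=cv2.imread("pics/side7.png")[120:220,200:310];b=cv2.imread("pics/scene7.png")[110:230,170:280]
f=lambda c:cv2.resize(c,(396,396),interpolation=cv2.INTER_CUBIC)
cv2.imwrite("pics/c7.png",np.hstack([f(a),f(b)]))
T=T_tool(s);tg=np.array([.5597,.2719])
print("err tool", T[:2,:2].T@(tg-(T[:2,3]+T[:2,:2]@[.0006,0])))
```

```text
[0.55925279 0.27134376 0.19893251] 10.25 250.4357105997169 [ 0.66128713 -0.75414573 -1.96427343] [-0.00742378 -0.03199668  0.04125732] 0.17211537153174516 [ 4.51733143e-01  4.55474927e-01  7.95858957e-03  1.12803544e+00
 -7.82535365e-06 -7.77596247e-01]
err tool [-0.00127387 -0.00023511]
```

View pics/w7.png

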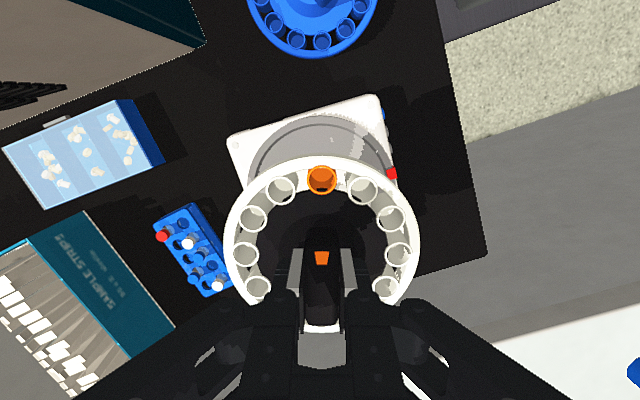

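View pics/c7.png

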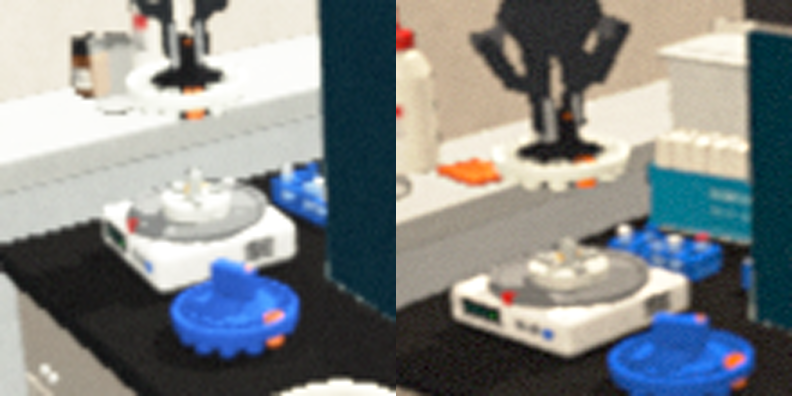

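The carousel hangs over the drive. I'll cross-check the drive's position from this reversed view, using the red pointer at (392,173) and the ring arc's top at (318,114).

Run:
```python
from car import *
s,im=load("w7")
hsv=cv2.cvtColor(im,cv2.COLOR_BGR2HSV)
m=(((hsv[...,0]<8)|(hsv[...,0]>172))&(hsv[...,1]>180)&(hsv[...,2]>120));m[:,:380]=0;m[:,400:]=0
ys,xs=np.nonzero(m);print(len(xs),xs.mean(),ys.mean(),xs.min(),xs.max(),ys.min(),ys.max(),back("wrist",[xs.mean(),ys.mean()],.046,s))
# predicted ring circle on image
for dx,dy in ((0,0),):
  a=np.radians(np.arange(0,360,3));c=np.array([.5597,.2719])
  o=cv2.resize(im[85:205,210:420],None,fx=3.8,fy=3.8,interpolation=cv2.INTER_CUBIC)
  for r,z,col in ((.067,.046,(0,255,0)),):
    p=proj("wrist",np.c_[c[0]+r*np.cos(a),c[1]+r*np.sin(a),np.full(len(a),z)],s)
    for u,v in p: cv2.circle(o,(int((u-210+.5)*3.8),int((v-85+.5)*3.8)),1,col,-1)
  t=np.radians(-3.7);Rz=np.array([[np.cos(t),-np.sin(t)],[np.sin(t),np.cos(t)]])
  sq=np.array([[-.07,-.07],[.07,-.07],[.07,.07],[-.07,.07]])@Rz.T+c
  p=proj("wrist",np.c_[sq,np.full(4,.04)],s);print(p)
  cv2.imwrite("pics/o7.png",o)
```

```text
101 391.4752475247525 173.07920792079207 386 397 166 178 [[0.49481455 0.27615498 0.046     ]]
[[378.55344896  90.61652128]
 [220.97704945 137.23548261]
 [272.63948762 272.88362591]
 [409.98333311 238.12585155]]
```

View pics/o7.png

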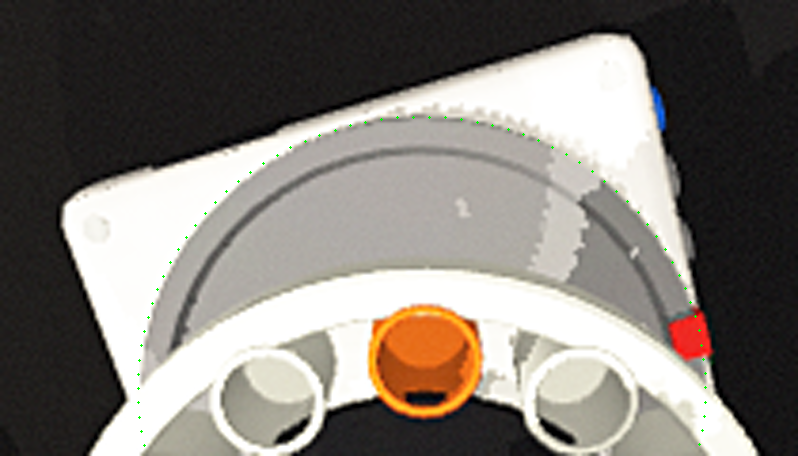

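The reversed view agrees on the pointer to 0.1 mm. Now I lower over the spindle in steps.

servo_tool:
  series:
    - {"hand": 0, "x": -0.03, "y": -0.005, "z": 0.3, "yaw": 0}
    - {"hand": 0, "x": 0, "y": 0, "z": 0.5, "yaw": 0}
    - {"hand": 0, "x": 0, "y": 0, "z": 0.4, "yaw": 0}
    - {"hand": 0, "x": 0, "y": 0, "z": 0, "yaw": 0}
    - {"hand": 0, "x": 0, "y": 0, "z": 0, "yaw": 0}

```text
time_s: 10.9
tool_pos: [0.5608, 0.2721, 0.1529]
orientation: [-0.001, -0.576, 0.817, 0.0]
contact_force: [0.3, 0.4, -1.2]
gripper_width: 0.17
```

```bash
cat > st.py <<'E'
from h import *
s=bot.read_state();T=T_tool(s);tg=np.array([.5597,.2719])
print(s["time_s"],"pos",s["tool_pos"].round(5) if hasattr(s["tool_pos"],"round") else s["tool_pos"],"ang",(np.degrees(np.arctan2(T[1,0],T[0,0]))%360).round(2),"zax",T[:2,2].round(4))
print("F",np.round(s["contact_force"],2),"Ftool",np.round(T[:3,:3].T@np.array(s["contact_force"]),2),"M",np.round(s["torque"],3),"w",round(s["gripper_width"],4))
print("err tool", (T[:2,:2].T@(tg-(T[:2,3]+T[:2,:2]@[.0006,0]))).round(5))
E
python3 st.py
```

```text
10.9 pos [0.5608  0.27215 0.15292] ang 250.36 zax [-0.0012 -0.0005]
F [ 0.31  0.42 -1.19] Ftool [-0.5  -0.15  1.19] M [-0.021  0.013  0.034] w 0.1705
err tool [-0.       0.00095]
```

servo_tool:
  series:
    - {"hand": 0, "x": 0, "y": 0.02, "z": 0.2, "yaw": 0}
    - {"hand": 0, "x": 0, "y": 0, "z": 0.15, "yaw": 0}
    - {"hand": 0, "x": 0, "y": 0, "z": 0, "yaw": 0}
    - {"hand": 0, "x": 0, "y": 0, "z": 0, "yaw": 0}

```text
time_s: 11.3
tool_pos: [0.5603, 0.2728, 0.1395]
orientation: [-0.0, -0.576, 0.817, -0.0]
contact_force: [-0.4, -0.2, -1.9]
gripper_width: 0.174
```

```bash
python3 st.py
```

```text
11.3 pos [0.56034 0.2728  0.13949] ang 250.4 zax [-0.0001 -0.0001]
F [-0.41 -0.23 -1.88] Ftool [0.35 0.31 1.88] M [-0.041  0.052  0.05 ] w 0.1735
err tool [0.00046 0.0003 ]
```

servo_tool:
  series:
    - {"hand": 0, "x": 0.01, "y": 0.007, "z": 0.1, "yaw": 0}
    - {"hand": 0, "x": 0, "y": 0, "z": 0.1, "yaw": 0}
    - {"hand": 0, "x": 0, "y": 0, "z": 0.07, "yaw": 0}
    - {"hand": 0, "x": 0, "y": 0, "z": 0, "yaw": 0}
    - {"hand": 0, "x": 0, "y": 0, "z": 0, "yaw": 0}

```text
time_s: 11.8
tool_pos: [0.5599, 0.2725, 0.1286]
orientation: [-0.0, -0.576, 0.817, 0.0]
contact_force: [0.4, -0.0, -2.0]
gripper_width: 0.173
```

```bash
python3 st.py
```

```text
11.8 pos [0.55992 0.2725  0.12857] ang 250.4 zax [-0.0003 -0.0001]
F [ 0.4  -0.05 -1.96] Ftool [-0.09 -0.4   1.96] M [ 0.009  0.003 -0.06 ] w 0.1733
err tool [4.e-05 0.e+00]
```

servo_tool:
  series:
    - {"hand": 0, "x": 0, "y": 0, "z": 0.05, "yaw": 0}
    - {"hand": 0, "x": 0, "y": 0, "z": 0.04, "yaw": 0}
    - {"hand": 0, "x": 0, "y": 0, "z": 0.03, "yaw": 0}
    - {"hand": 0, "x": 0, "y": 0, "z": 0, "yaw": 0}
    - {"hand": 0, "x": 0, "y": 0, "z": 0, "yaw": 0}

```text
time_s: 12.3
tool_pos: [0.56, 0.2725, 0.1238]
orientation: [-0.0, -0.576, 0.817, 0.0]
contact_force: [-0.7, -0.3, -2.2]
gripper_width: 0.173
```

```bash
python3 st.py
```

```text
12.3 pos [0.55996 0.27253 0.12381] ang 250.4 zax [-0.0001 -0.0001]
F [-0.69 -0.31 -2.19] Ftool [0.52 0.54 2.19] M [-0.087  0.089 -0.019] w 0.1735
err tool [8.e-05 3.e-05]
```

Already at dog-top height with no contact force, so the notches look aligned. I'll continue gently.

servo_tool:
  series:
    - {"hand": 0, "x": 0, "y": 0, "z": 0.03, "yaw": 0}
    - {"hand": 0, "x": 0, "y": 0, "z": 0.03, "yaw": 0}
    - {"hand": 0, "x": 0, "y": 0, "z": 0, "yaw": 0}
    - {"hand": 0, "x": 0, "y": 0, "z": 0, "yaw": 0}

```text
time_s: 12.7
tool_pos: [0.5598, 0.2726, 0.1214]
orientation: [-0.0, -0.576, 0.817, 0.0]
contact_force: [-0.8, -0.5, -1.9]
gripper_width: 0.174
```

```bash
python3 st.py
```

```text
12.7 pos [0.55984 0.27257 0.12143] ang 250.4 zax [-0.0003  0.0001]
F [-0.78 -0.51 -1.86] Ftool [0.74 0.56 1.86] M [-0.021  0.211 -0.049] w 0.1742
err tool [ 7.e-05 -1.e-04]
```

servo_tool:
  series:
    - {"hand": 0, "x": 0, "y": 0, "z": 0.03, "yaw": 0}
    - {"hand": 0, "x": 0, "y": 0, "z": 0, "yaw": 0}
    - {"hand": 0, "x": 0, "y": 0, "z": 0, "yaw": 0}

```text
time_s: 13.0
tool_pos: [0.5599, 0.2726, 0.1207]
orientation: [0.0, -0.576, 0.817, 0.0]
contact_force: [-1.9, -0.9, 2.8]
gripper_width: 0.17
```

```bash
python3 st.py
```

```text
13.0 pos [0.55991 0.27257 0.12068] ang 250.4 zax [0.     0.0002]
F [-1.93 -0.92  2.83] Ftool [ 1.51  1.51 -2.83] M [-0.112  0.504 -0.006] w 0.1696
err tool [ 1.e-04 -3.e-05]
```

servo_tool:
  series:
    - {"hand": 0, "x": 0, "y": 0, "z": 0.02, "yaw": 0}
    - {"hand": 0, "x": 0, "y": 0, "z": 0, "yaw": 0}
    - {"hand": 0, "x": 0, "y": 0, "z": 0, "yaw": 0}

```text
time_s: 13.3
tool_pos: [0.56, 0.2725, 0.1198]
orientation: [0.0, -0.576, 0.817, -0.0]
contact_force: [-2.8, -1.3, 4.3]
gripper_width: 0.175
```

```bash
python3 st.py
```

```text
13.3 pos [0.56004 0.2725  0.1198 ] ang 250.4 zax [0.0003 0.    ]
F [-2.82 -1.33  4.3 ] Ftool [ 2.2   2.21 -4.3 ] M [-0.261  0.566 -0.061] w 0.1752
err tool [8.0e-05 1.2e-04]
```

servo_tool:
  series:
    - {"hand": 0, "x": 0.005, "y": 0.005, "z": 0.02, "yaw": 0}
    - {"hand": 0, "x": 0, "y": 0, "z": 0, "yaw": 0}
    - {"hand": 0, "x": 0, "y": 0, "z": 0, "yaw": 0}

```text
time_s: 13.6
tool_pos: [0.5599, 0.2723, 0.1185]
orientation: [0.0, -0.576, 0.817, -0.0]
contact_force: [-0.9, -1.6, 1.5]
gripper_width: 0.175
```

```bash
python3 st.py; python3 -c "
from h import *
snap('w8')
for c in ('side','scene'): cv2.imwrite(f'pics/{c}8.png',bot.grab_frame(c))
a=cv2.imread('pics/side8.png')[140:200,225:285];b=cv2.imread('pics/scene8.png')[155:225,180:250]
f=lambda c:cv2.resize(c,(396,396),interpolation=cv2.INTER_CUBIC)
cv2.imwrite('pics/c8.png',np.hstack([f(a),f(b)]))"
```

```text
13.6 pos [0.55993 0.27233 0.11848] ang 250.39 zax [ 0.0002 -0.0002]
F [-0.89 -1.55  1.54] Ftool [ 1.76  0.31 -1.54] M [-0.177  0.237  0.047] w 0.1747
err tool [-1.2e-04  7.0e-05]
```

View pics/c8.png

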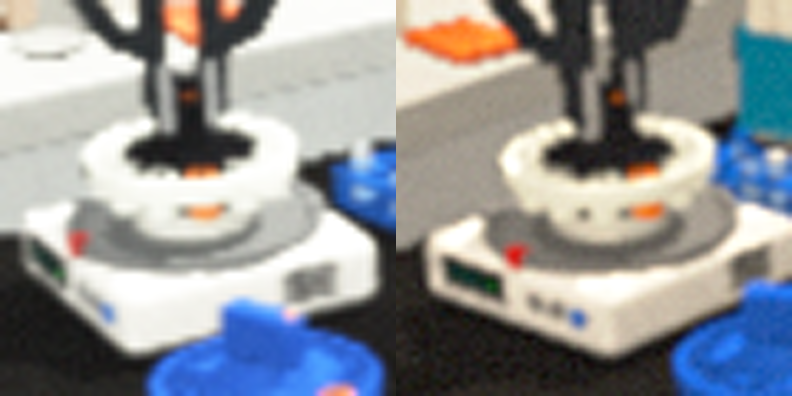

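View pics/w8.png

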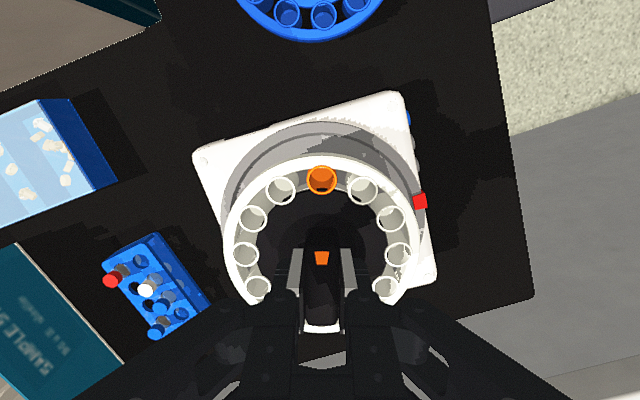

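servo_tool:
  series:
    - {"hand": 0, "x": 0, "y": 0, "z": 0.02, "yaw": 0}
    - {"hand": 0, "x": 0, "y": 0, "z": 0, "yaw": 0}
    - {"hand": 0, "x": 0, "y": 0, "z": 0, "yaw": 0}

```text
time_s: 14.05
tool_pos: [0.56, 0.2723, 0.1185]
orientation: [0.0, -0.576, 0.817, -0.0]
contact_force: [-2.3, -0.3, 5.9]
gripper_width: 0.168
```

```bash
python3 st.py
```

```text
14.05 pos [0.55996 0.27234 0.11847] ang 250.39 zax [0.0007 0.    ]
F [-2.3  -0.27  5.94] Ftool [ 1.02  2.08 -5.94] M [-0.316  0.39  -0.045] w 0.1683
err tool [-9.e-05  1.e-04]
```

servo_tool:
  series:
    - {"hand": 0, "x": 0, "y": 0, "z": 0.025, "yaw": 0}
    - {"hand": 0, "x": 0, "y": 0, "z": 0.025, "yaw": 0}
    - {"hand": 0, "x": 0, "y": 0, "z": 0, "yaw": 0}
    - {"hand": 0, "x": 0, "y": 0, "z": 0, "yaw": 0}

```text
time_s: 14.45
tool_pos: [0.56, 0.2723, 0.1184]
orientation: [0.001, -0.576, 0.817, -0.0]
contact_force: [-4.4, -2.9, 15.2]
gripper_width: 0.173
```

```bash
python3 st.py
```

```text
14.45 pos [0.55996 0.27234 0.1184 ] ang 250.39 zax [0.0017 0.0005]
F [-4.36 -2.92 15.19] Ftool [  4.2   3.1 -15.2] M [-0.652  1.152  0.02 ] w 0.1727
err tool [-0.0001  0.0001]
```

servo_tool:
  series:
    - {"hand": 0, "x": 0, "y": 0, "z": 0.025, "yaw": 0}
    - {"hand": 0, "x": 0, "y": 0, "z": 0.025, "yaw": 0}
    - {"hand": 0, "x": 0, "y": 0, "z": 0, "yaw": 0}
    - {"hand": 0, "x": 0, "y": 0, "z": 0, "yaw": 0}

```text
time_s: 14.85
tool_pos: [0.56, 0.2724, 0.1184]
orientation: [0.001, -0.576, 0.817, -0.0]
contact_force: [-7.4, -4.6, 25.1]
gripper_width: 0.169
```

```bash
python3 st.py
```

```text
14.85 pos [0.56001 0.27238 0.11838] ang 250.39 zax [0.0028 0.0012]
F [-7.42 -4.61 25.09] Ftool [  6.78   5.39 -25.11] M [-0.967  1.917  0.003] w 0.1688
err tool [-4.0e-05  1.3e-04]
```

Firm stop at TCP z=0.1184, which matches the predicted home of 0.1185. It held 25 N, beyond the catch force, after a force drop on the way down. I'll ease the pressure and turn clockwise gently.

servo_tool:
  series:
    - {"hand": 0, "x": 0, "y": 0, "z": -0.05, "yaw": 0}
    - {"hand": 0, "x": 0, "y": 0, "z": -0.05, "yaw": 0}
    - {"hand": 0, "x": 0, "y": 0, "z": 0, "yaw": 0}
    - {"hand": 0, "x": 0, "y": 0, "z": 0, "yaw": 0.3}
    - {"hand": 0, "x": 0, "y": 0, "z": 0, "yaw": 0.5}
    - {"hand": 0, "x": 0, "y": 0, "z": 0, "yaw": 0.5}
    - {"hand": 0, "x": 0, "y": 0, "z": 0, "yaw": 0.5}
    - {"hand": 0, "x": 0, "y": 0, "z": 0, "yaw": 0.5}
    - {"hand": 0, "x": 0, "y": 0, "z": 0, "yaw": 0.5}
    - {"hand": 0, "x": 0, "y": 0, "z": 0, "yaw": 0}

```text
time_s: 15.85
tool_pos: [0.5596, 0.2723, 0.1184]
orientation: [-0.0, -0.494, 0.87, -0.0]
contact_force: [-2.1, -2.0, 7.7]
gripper_width: 0.167
```

```bash
python3 st.py;python3 -c "
from h import *
snap('w9')"
```

```text
15.85 pos [0.55963 0.27231 0.11843] ang 239.19 zax [-0.     -0.0002]
F [-2.11 -1.98  7.71] Ftool [ 2.78  0.8  -7.71] M [-0.46   0.63  -0.006] w 0.1674
err tool [-0.00028 -0.00027]
```

View pics/w9.png

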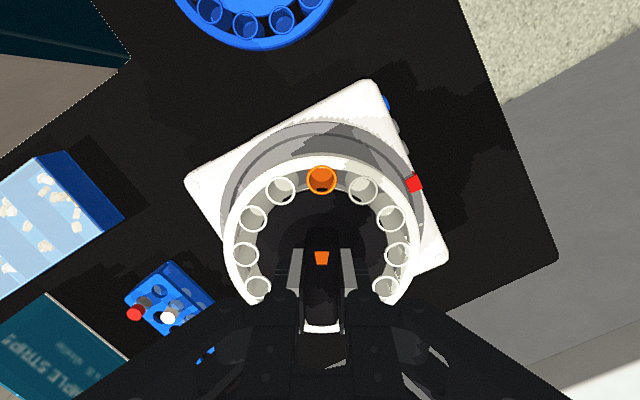

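servo_tool:
  series:
    - {"hand": 0, "x": 0, "y": 0, "z": 0, "yaw": 0.4}
    - {"hand": 0, "x": 0, "y": 0, "z": 0, "yaw": 0.5}
    - {"hand": 0, "x": 0, "y": 0, "z": 0, "yaw": 0.5}
    - {"hand": 0, "x": 0, "y": 0, "z": 0, "yaw": 0.5}
    - {"hand": 0, "x": 0, "y": 0, "z": 0, "yaw": 0.5}

```text
time_s: 16.4
tool_pos: [0.5596, 0.2723, 0.1184]
orientation: [-0.0, -0.419, 0.908, -0.0]
contact_force: [-3.2, -2.8, 8.5]
gripper_width: 0.17
```

```bash
python3 st.py
```

```text
16.4 pos [0.55957 0.27229 0.11845] ang 229.56 zax [-0.0001 -0.0003]
F [-3.16 -2.81  8.46] Ftool [ 4.19  0.58 -8.46] M [-0.43   0.691  0.304] w 0.1705
err tool [-0.00039 -0.00035]
```

Mz is about 0.3 N·m while turning, so the hub is being carried against its brake.

servo_tool:
  series:
    - {"hand": 0, "x": 0.01, "y": 0, "z": 0, "yaw": 0.5}
    - {"hand": 0, "x": 0, "y": 0, "z": 0, "yaw": 0.5}
    - {"hand": 0, "x": 0, "y": 0, "z": 0, "yaw": 0.5}
    - {"hand": 0, "x": 0, "y": 0, "z": 0, "yaw": 0.5}
    - {"hand": 0, "x": 0, "y": 0, "z": 0, "yaw": 0.5}
    - {"hand": 0, "x": 0, "y": 0, "z": 0, "yaw": 0.5}
    - {"hand": 0, "x": 0, "y": 0, "z": 0, "yaw": 0.5}
    - {"hand": 0, "x": 0, "y": 0, "z": 0, "yaw": 0.5}
    - {"hand": 0, "x": 0, "y": 0, "z": 0, "yaw": 0.5}
    - {"hand": 0, "x": 0, "y": 0, "z": 0, "yaw": 0.5}
    - {"hand": 0, "x": 0, "y": 0, "z": 0, "yaw": 0.5}
    - {"hand": 0, "x": 0, "y": 0, "z": 0, "yaw": 0.5}

```text
time_s: 17.6
tool_pos: [0.5596, 0.2722, 0.1185]
orientation: [0.0, -0.221, 0.975, 0.0]
contact_force: [-2.4, -1.1, 6.2]
gripper_width: 0.172
```

```bash
python3 st.py
```

```text
17.6 pos [0.55957 0.27224 0.11846] ang 205.56 zax [0.0004 0.0002]
F [-2.36 -1.15  6.24] Ftool [ 2.62 -0.02 -6.24] M [-0.382  0.556  0.259] w 0.1719
err tool [-0.00057 -0.00036]
```

servo_tool:
  series:
    - {"hand": 0, "x": 0, "y": 0, "z": 0, "yaw": 0.5}
    - {"hand": 0, "x": 0, "y": 0, "z": 0, "yaw": 0.5}
    - {"hand": 0, "x": 0, "y": 0, "z": 0, "yaw": 0.5}
    - {"hand": 0, "x": 0, "y": 0, "z": 0, "yaw": 0.5}
    - {"hand": 0, "x": 0, "y": 0, "z": 0, "yaw": 0.5}
    - {"hand": 0, "x": 0, "y": 0, "z": 0, "yaw": 0.5}
    - {"hand": 0, "x": 0, "y": 0, "z": 0, "yaw": 0.5}
    - {"hand": 0, "x": 0, "y": 0, "z": 0, "yaw": 0.5}
    - {"hand": 0, "x": 0, "y": 0, "z": 0, "yaw": 0.5}
    - {"hand": 0, "x": 0, "y": 0, "z": 0, "yaw": 0.5}
    - {"hand": 0, "x": 0, "y": 0, "z": 0, "yaw": 0.5}
    - {"hand": 0, "x": 0, "y": 0, "z": 0, "yaw": 0.5}

```text
time_s: 18.8
tool_pos: [0.5596, 0.2722, 0.1185]
orientation: [0.0, -0.014, 1.0, 0.0]
contact_force: [-3.6, -1.8, 7.9]
gripper_width: 0.175
```

servo_tool:
  series:
    - {"hand": 0, "x": 0, "y": 0, "z": 0, "yaw": 0.4}
    - {"hand": 0, "x": 0, "y": 0, "z": 0, "yaw": 0.3}
    - {"hand": 0, "x": 0, "y": 0, "z": 0, "yaw": 0}
    - {"hand": 0, "x": 0, "y": 0, "z": 0, "yaw": 0}

```text
time_s: 19.2
tool_pos: [0.5596, 0.2722, 0.1185]
orientation: [0.0, 0.01, 1.0, 0.0]
contact_force: [-3.3, -2.0, 6.5]
gripper_width: 0.167
```

```bash
python3 st.py;python3 - <<'E'
from car import *
s,im=snap('w10');T=T_tool(s)
hs=cv2.cvtColor(im,cv2.COLOR_BGR2HSV);o=((hs[...,0]>5)&(hs[...,0]<25)&(hs[...,1]>140)&(hs[...,2]>100)).astype(np.uint8)
o[:155]=0;o[200:]=0;o[:,:290]=0;o[:,350:]=0
ys,xs=np.nonzero(o);P=back("wrist",[xs.mean(),ys.mean()],.082,s)[0];print("cup",xs.mean(),ys.mean(),P)
m=(((hs[...,0]<5)|(hs[...,0]>172))&(hs[...,1]>180)&(hs[...,2]>120)).astype(np.uint8)
k,l,st,ce=cv2.connectedComponentsWithStats(m)
for i in range(1,k):
  if st[i,4]>15: print("red",ce[i],st[i,4],back("wrist",ce[i],.046,s)[0])
for a in (176.3,177.4): print(a,np.array([.5597,.2719])+.042*np.array([np.cos(np.radians(a)),np.sin(np.radians(a))]))
E
```

```text
19.2 pos [0.55958 0.2722  0.11845] ang 178.82 zax [0.0004 0.0002]
F [-3.33 -1.98  6.49] Ftool [ 3.29 -2.04 -6.49] M [-0.392  0.632  0.052] w 0.1668
err tool [-0.00072 -0.00029]
cup 321.35115606936415 179.09971098265896 [0.51768058 0.2731721  0.082     ]
red [325.57142857 126.32900433] 231 [0.49513866 0.27614488 0.046     ]
176.3 [0.51778754 0.27461036]
177.4 [0.51774324 0.27380525]
```

View pics/w10.png

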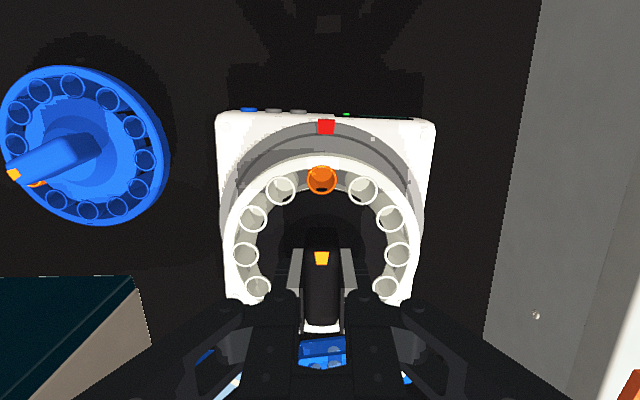

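Cup at (321,179), pointer at (326,126), about 2° short. One small turn more, then relax the load and let go.

servo_tool:
  series:
    - {"hand": 0, "x": 0, "y": 0, "z": 0, "yaw": 0.25}
    - {"hand": 0, "x": 0, "y": 0, "z": 0, "yaw": 0.25}
    - {"hand": 0, "x": 0, "y": 0, "z": 0, "yaw": 0}
    - {"hand": 0, "x": 0.01, "y": -0.007, "z": -0.02, "yaw": 0}
    - {"hand": 0, "x": 0, "y": 0, "z": 0, "yaw": 0}
    - {"hand": 0, "x": 0, "y": 0, "z": 0, "yaw": 0}

```text
time_s: 19.85
tool_pos: [0.5594, 0.2722, 0.1185]
orientation: [0.0, 0.028, 1.0, 0.0]
contact_force: [-0.0, 0.9, 1.3]
gripper_width: 0.173
```

```bash
python3 st.py
```

```text
19.85 pos [0.5594  0.27222 0.1185 ] ang 176.82 zax [0.0004 0.0005]
F [-0.02  0.93  1.33] Ftool [ 0.07  0.93 -1.33] M [0.077 0.011 0.163] w 0.1733
err tool [-0.00092 -0.0003 ]
```

servo_tool:
  series:
    - {"hand": 0.3, "x": 0, "y": 0, "z": 0, "yaw": 0}
    - {"hand": 0.6, "x": 0, "y": 0, "z": 0, "yaw": 0}
    - {"hand": 1, "x": 0, "y": 0, "z": 0, "yaw": 0}
    - {"hand": 1, "x": 0, "y": 0, "z": 0, "yaw": 0}
    - {"hand": 1, "x": 0, "y": 0, "z": 0, "yaw": 0}
    - {"hand": 1, "x": 0, "y": 0, "z": -0.2, "yaw": 0}
    - {"hand": 1, "x": 0, "y": 0, "z": -0.6, "yaw": 0}
    - {"hand": 1, "x": 0, "y": 0, "z": -1, "yaw": 0}
    - {"hand": 1, "x": 0, "y": 0, "z": -0.8, "yaw": 0}
    - {"hand": 1, "x": 0, "y": 0, "z": 0, "yaw": 0}
    - {"hand": 1, "x": 0, "y": 0, "z": 0, "yaw": 0}

```text
time_s: 20.95
tool_pos: [0.5598, 0.2722, 0.2243]
orientation: [0.001, 0.028, 1.0, 0.001]
contact_force: [0.4, 1.0, -0.3]
gripper_width: 1.002
```

```bash
python3 st.py;python3 - <<'E'
from car import *
s,im=snap('w11');T=T_tool(s)
for c in ('side','scene'): cv2.imwrite(f'pics/{c}11.png',bot.grab_frame(c))
a=cv2.imread('pics/side11.png')[140:200,225:285];b=cv2.imread('pics/scene11.png')[155:225,180:250]
f=lambda c:cv2.resize(c,(396,396),interpolation=cv2.INTER_CUBIC)
cv2.imwrite('pics/c11.png',np.hstack([f(a),f(b)]))
hs=cv2.cvtColor(im,cv2.COLOR_BGR2HSV)
o=((hs[...,0]>5)&(hs[...,0]<25)&(hs[...,1]>140)&(hs[...,2]>100)).astype(np.uint8)
k,l,st,ce=cv2.connectedComponentsWithStats(o)
for i in range(1,k):
  if st[i,4]>30: print("orange",ce[i],st[i,4],back("wrist",ce[i],.082,s)[0])
m=(((hs[...,0]<5)|(hs[...,0]>172))&(hs[...,1]>180)&(hs[...,2]>120)).astype(np.uint8)
k,l,st,ce=cv2.connectedComponentsWithStats(m)
for i in range(1,k):
  if st[i,4]>15: print("red",ce[i],st[i,4],back("wrist",ce[i],.046,s)[0])
E
```

```text
20.95 pos [0.55977 0.27217 0.22427] ang 176.8 zax [0.0027 0.0014]
F [ 0.37  1.03 -0.31] Ftool [-0.32  1.05  0.31] M [-0.031  0.058  0.005] w 1.0018
err tool [-0.00054 -0.00027]
orange [320.68382353 145.09558824] 272 [0.51741803 0.27437117 0.082     ]
orange [122.05940594 155.51485149] 101 [0.5168245  0.10923498 0.082     ]
orange [321.15277778 186.31944444] 72 [0.55267039 0.27279255 0.082     ]
orange [571.95471557 303.72829341] 2672 [0.68661473 0.5125925  0.082     ]
red [321.38043478 113.94565217] 92 [0.49494614 0.2762713  0.046     ]
red [322.51282051 313.25641026] 78 [0.71260526 0.26547467 0.046     ]
```

View pics/w11.png

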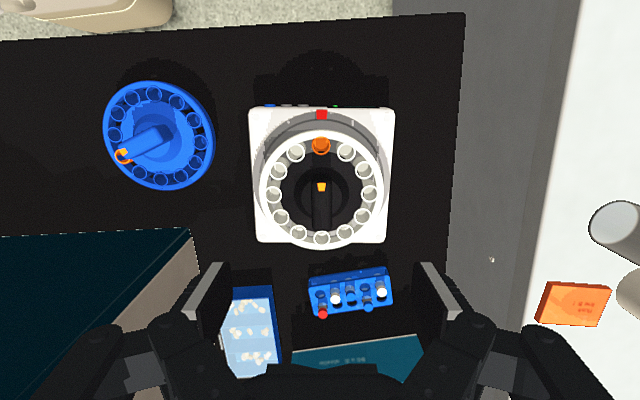

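View pics/c11.png

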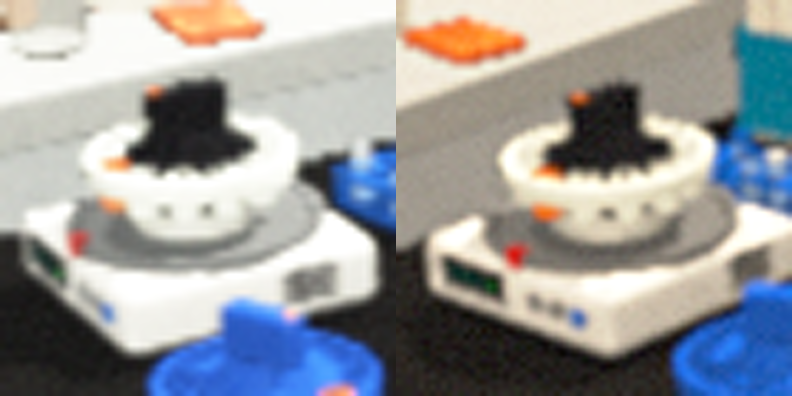

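Cup at (321,145) in line with the pointer at (321,114). It measures (0.5174, 0.2744) against the target (0.5178, 0.2745). I'll check the seated height by ring scale and side-view comparison.

Run:
```python
from car import *
s,im=load('w11')
m=(im.min(2)>100).astype(np.uint8)
# ring: use carousel outer edge against grey top by gradient search along rays
K=cv2.GaussianBlur(im,(0,0),.8).astype(float).mean(2)
c=proj("wrist",[.5597,.2719,.082],s)[0];print("c",c)
for z in (.079,.082,.085,.088):
  p=proj("wrist",[[.5597+.0542*np.cos(a),.2719+.0542*np.sin(a),z] for a in np.radians(np.arange(0,360,90)+180)],s);print(z,p.round(1).tolist())
cv2.imwrite("pics/w11z.png",cv2.resize(im[95:260,240:405],(790,790),interpolation=cv2.INTER_CUBIC)[:600*2,:][:790])
# side cam comparision 8 vs 11: lower rim shift
for cam_ in("side","scene"):
  a=cv2.imread(f"pics/{cam_}8.png");b=cv2.imread(f"pics/{cam_}11.png")
  u,v=proj(cam_,[.5597,.2719,.07])[0].astype(int)
  r=(slice(v-22,v+24),slice(u-28,u+28))
  ga,gb=[cv2.cvtColor(x[r],cv2.COLOR_BGR2GRAY).astype(np.float32) for x in(a,b)]
  print(cam_,cv2.phaseCorrelate(ga,gb,cv2.createHanningWindow(ga.shape[::-1],cv2.CV_32F)), "px per 3mm",proj(cam_,[.5597,.2719,.073])[0]-proj(cam_,[.5597,.2719,.07])[0])
```

```text
c [320.57549041 194.16138121]
0.079 [[316.9, 130.1], [258.9, 196.4], [323.9, 248.6], [382.6, 189.8]]
0.082 [[316.8, 130.5], [258.3, 197.5], [323.9, 250.1], [383.3, 190.8]]
0.085 [[316.8, 131.0], [257.6, 198.6], [323.9, 251.6], [383.9, 191.8]]
0.088 [[316.7, 131.4], [257.0, 199.7], [323.9, 253.2], [384.6, 192.9]]
side ((-0.25071186067481577, -0.44091953862363553), 0.7393157482147217) px per 3mm [-0.06409531 -0.83098258]
scene ((0.03575794623977657, -0.13847668720700312), 0.8094554331567553) px per 3mm [-0.06692369 -0.94435188]
```

Run:
```python
from car import *
s,im=load('w11')
o=cv2.resize(im[95:245,240:405],None,fx=4.8,fy=4.0,interpolation=cv2.INTER_CUBIC)
a=np.radians(np.arange(0,360,2))
for z,col in((.082,(0,255,0)),(.088,(0,0,255))):
  p=proj("wrist",np.c_[.5597+.0542*np.cos(a),.2719+.0542*np.sin(a),np.full(len(a),z)],s)
  for u,v in p: cv2.circle(o,(int((u-240+.5)*4.8),int((v-95+.5)*4)),1,col,-1)
cv2.imwrite("pics/o11.png",o)
```

```text
(no output)
```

View pics/o11.png

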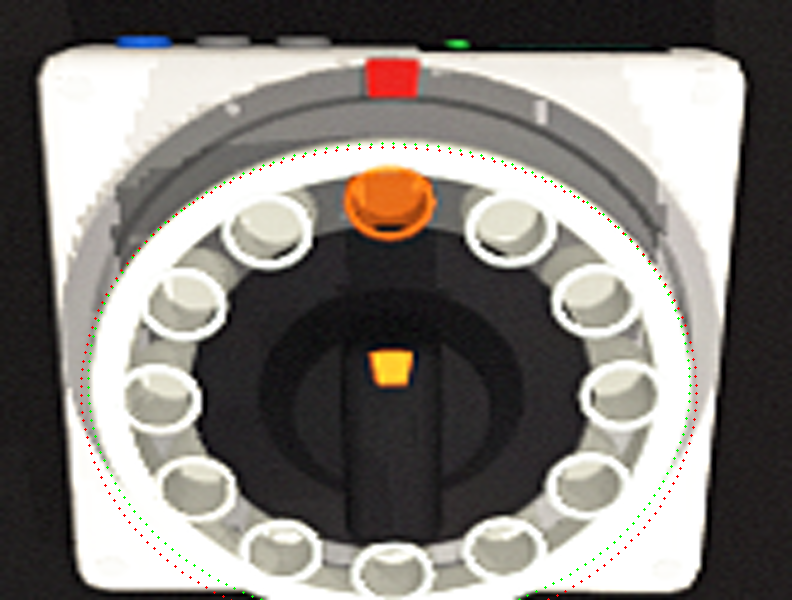

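The seated-height outline (green) fits the ring edge; the raised outline (red, 6 mm high) doesn't. The carousel is home, level and at the pointer, and the gripper is clear, so I'm handing in.

Run:
```python
from bench import bot
print(bot.sign_off()); print(bot.read_state()["time_s"])
```

```text
the job is handed in; nothing more can be done
None
the job is handed in; nothing more can be done
```

The carousel is mounted on the turntable drive, pressed home, and turned so position 1 (the orange cup) stands at the red start pointer. I let go and handed the job in at about 21 s of the 58 s allowed. `sign_off()` gives no verdict, so these are my own checks.

- **Drop over the dogs:** I read the hub angle from the wrist camera (about 250.5° in the world frame) and lowered the carousel straight onto it. The notches went over the dogs without any searching turn.
- **Fully home:** The tool came to a firm stop at z = 0.1184 m, against a predicted home of 0.1185 m. It held there under a 25 N push.
- **Catches:** The force dropped on the way down, but the highest reading I saw during that drop was only about 6 N. Passing the catches was therefore not cleanly felt, and I rely on the height and the 25 N hold instead.
- **Turn to start:** The moment was about 0.26–0.30 N·m while turning clockwise, so the hub was carried round against its brake.
- **Final position:** After release the cup measured (0.5174, 0.2744) against a target of (0.5178, 0.2745). The ring outline in the wrist picture fits the seated height, at most slightly smaller.
- **One check that disagreed:** Comparing side views before and after the turn showed a 0.44 px upward shift, roughly 1.6 mm, in the side camera. The scene camera showed only 0.14 px, about 0.4 mm. The gripper was in the earlier pictures and the carousel had turned, so I counted the shift as image change, not lift.
- **Bystanders:** I did not touch the rack, jar, syringe, timer or blue look-alike. I did not measure their positions again at the end.

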